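# Stand the magenta bottle in the bottle rack

## Task

Take the magenta bottle with the white cap that stands out in the open on the worktop (not its twin against the back wall) and stand it upright in the empty pocket of the grey and blue bottle rack, beside the purple-capped aerosol can. Keep it upright on the way, leave that can in its pocket, and do not disturb the clear bottle and the orange-capped can.

Things in the scene. Friction and masses are not known exactly. Their poses are not given: they have to be found in the camera images.
- bottle_mid (a point): The thing to move: magenta bottle with white cap, standing loose in the open; its twin at the back wall is fixed and not meant. 190 mm tall, body 60 mm in diameter, about 0.4 kg. This point is on its axis half-way up (95 mm above its underside), z up. The cap is a cylinder 39 mm in diameter, the top 28 mm of the bottle (67 to 95 mm above this point): a good grip from above, at any yaw.
- pocket_floor (a point): The empty pocket to be filled: centre of its flat floor, 6 mm above the worktop; z up. A round cup open at the top, 82 mm inside, 90 mm outside; rim 54 mm above this point. It belongs to a rack fixed to the worktop (grey, blue rims, 256x96 mm, low blue bar 45 mm high between the pockets). The equal pocket 160 mm away along this point's +y holds the purple-capped can.
- fresh_mid (a point): Pink and purple aerosol can with a purple cap, 58 mm in diameter and 217 mm tall, standing loose in the rack's other pocket; to be left there. This point is on its axis half-way up.
- clear_mid (a point): Bystander: clear and white bottle with a narrow magenta nozzle cap, 58 mm in diameter, 243 mm tall, standing loose on the worktop; leave alone. This point is on its axis half-way up.
- polish_mid (a point): Bystander: aerosol can with an orange cap, 66 mm in diameter, 189 mm tall, standing loose on the worktop; leave alone. This point is on its axis half-way up.
Not all that is in view belongs to the job. What is shaped like the part that bears bottle_mid but red is not meant.

How it is judged:
On the way:
1. the magenta bottle has been lifted off the worktop, upright (height (world z) of bottle_mid above 0.125 m and angle between bottle_mid's own z axis and vertical below 0.35 rad), for 0.1 s.
At the end, for the whole second after the job is handed in: The magenta bottle stands at rest in the empty pocket: within 20 mm of its centre, its underside within 10 mm of the floor, within 10 degrees of upright. The purple-capped can stands upright in its pocket; the clear bottle and orange-capped can are within 40 mm of their starts (horizontal distance between bottle_mid and pocket_floor below 0.02 m and z of bottle_mid in the frame of pocket_floor between 0.085 and 0.105 m and angle between each of bottle_mid, fresh_mid's own z axis and vertical below 0.17 rad and horizontal distance between fresh_mid and pocket_floor between 0.13 and 0.19 m and distance of each of clear_mid, polish_mid from where it was at the start of the episode below 0.04 m); the robot touches nothing.
It fails at once if the magenta bottle was tipped over (more than 45 degrees from upright) (angle between bottle_mid's own z axis and vertical above 0.785 rad).
It fails at once if a bystander was knocked or moved more than 50 mm (distance of any of clear_mid, polish_mid, fresh_mid from where it was at the start of the episode above 0.05 m).
It also fails if it takes over 35 s, if anything falls off the work surface, if the arm or the gripper's body presses on something with over 40 N, if the wrist force passes 120 N, or if a joint passes its speed limit or range.

## Robot

A 6-joint arm with a two-finger parallel gripper is mounted at the origin on a cart in front of the work surface, level with it; the furniture and walls round the work are solid. World frame = base frame: x ahead of the robot, y to its left, z up, the work surface at z = 0. Lengths are in m, angles in rad, forces in N, time in s.
With the tool pointing down it reaches from about 0.3 to 0.875 m from the base axis. Payload 6.4 kg.
Tool frame: the origin (TCP) lies on the centre line of the jaws, within the pads' length; the fingertips stand 14 mm ahead of it and the grasp point (between the pads) lies 5 mm behind it (r.tcp_to_tips is the distance from the TCP to the fingertips, in m); z points along the fingers, y is the line along which they close (so a half turn about z gives the same grasp; the last joint's range is limited). The gripper opens to 85 mm and grips with 20 to 120 N. Pads are 22 mm wide; open, the fingers measure 114 mm over their backs; the gripper's body (76 mm by 85 mm) begins 54 mm behind the grasp point. The pads swing forward as they close: fully open they stand 13 mm farther back than shut.
Start: joints at [1.141, 0.181, 1.607, -0, 1.354, -0.206], TCP at [0.128, 0.561, 0.218] pointing down, gripper open.
Joint ranges: [-2.99, 2.99], [-0.89, 2.07], [0.3, 2.58], [-1.14, 4.28], [0, 2.63], [-3.12, 3.12]. Speed limits (rad/s): [2.57, 2.57, 3.01, 3.14, 3.14, 3.14].

## Interface

Orientations are given as a unit quaternion [w, x, y, z].
In Python, from plant import r, imaging gives the robot as it stands. The module is installed in compiled form; this text tells all that it offers.
- The arm moves only by the tool arm_command, never from a script. Its argument "rows" is a list of rows, each a list of 6 numbers: the shift along the tool's x, y, z in mm, then the turn, a rotation vector about the tool's x, y, z in rad. In form: [[tx, ty, tz, wx, wy, wz], ...]. A call has 1 to 12 rows; each row shifts and turns the commanded pose from where the row before left it, along the tool's axes as they then stand; what a row does not reach is not made up. A row lasts 1/12 s, in which the tool goes at most 41.7 mm and 7.16 degrees, less where a joint would pass 70% of its speed; a pose out of reach is approached as far as the arm can. A call with a gripper value outside its range is refused whole. "gripper" is the opening in per cent of the stroke, from 0 (shut) to 100 (fully open), set as the call begins (left out, the last holds). The fingers move at their own pace and stop on an object; the grip force is fixed at half the most. Time passes only in rows, so rows that do not move let the fingers close. It gives the time, the measured TCP pose, the force, the opening and the grip force at its end, in the units of the state.
- r.state(): the state, without advancing time (a new reading comes with each control period).
- imaging.get_image(name): name is "side" or "top" or "wrist"; returns the picture (400x640x3 uint8, red, green, blue); there is no depth.
- imaging.camera_params(name): a dict with "fx", "fy", "cx", "cy" (pixels), "rvec" (rotation vector, rad) and "tvec" (3), from world to camera coordinates, as OpenCV has them. Camera axes: x right, y down, z forward; pixel columns grow to the right and rows downward; lengths in m; the calibration is good to about 2 mm. The wrist camera is an equidistant fisheye: a pixel r from the principal point sees the ray r / f radians off the axis. A picture is of the moment at which its call begins: read the wrist's pose just before it. camera_params takes no time and is no camera call; for the wrist camera it gives the pose at the moment of the call.
- r.finish_job(): hands the job in; it is judged then, once.
The state is a dict: "t": time; "joint_positions": joint angles; "qd": joint speeds; "tau": joint torques, N m; "tool_pos": TCP position; "tcp_rot": TCP orientation; "contact_force": force on the tool from outside, world axes, zero at the start; "torque": the same for the moment, N m; "finger_gap": opening from 0.0 (shut) to 1.0 (fully open); "grasp_force": force on a finger pad.
Only numpy, scipy, OpenCV 4.12 (cv2) and the standard library are available. Lean on these libraries where they do the work, as an engineer would, in place of code of your own. Each camera call takes 0.05 s, during which the arm holds its last target. There are 200 camera calls.

## Working session

There is one attempt and no reset: what is moved stays moved. The work goes in short steps, Python scripts to look and compute and a tool call to move; the robot and the scene stay as the last step left them, time stands still between calls to the robot, and variables do not carry over. Pictures are saved under pics/ and viewed, at most 10 in all, crops included, and the job is handed in when it is done.

Besides the shell and the picture viewer there is one more tool, called after ">>>" by a JSON object that holds its "fn" and its "kwargs", one argument or row to a line. arm_command: Moves the arm, as the interface text tells. Its arguments: {"type":"object","properties":{"rows":{"type":"array"},"gripper":{"type":"number"}},"required":["rows"]}

```bash
mkdir -p pics; python3 - <<'E'
from plant import r, imaging
import cv2
for n in ("side","top","wrist"):
    p=imaging.camera_params(n); im=imaging.get_image(n)
    cv2.imwrite(f"pics/{n}0.png",im[:,:,::-1]); print(n,p)
s=r.state(); print(s["t"],s["tool_pos"],s["tcp_rot"])
E
```

```text
side {'fx': 426.30574907359164, 'fy': 426.30574907359164, 'cx': 313.2202712336837, 'cy': 195.79654564057927, 'rvec': array([ 2.1753377 , -0.20806081,  0.13685263]), 'tvec': array([-0.52043132,  0.11914471,  0.96881667])}
top {'fx': 419.49980010862953, 'fy': 419.49980010862953, 'cx': 323.42946840874004, 'cy': 202.6193681947595, 'rvec': array([ 2.19085341, -2.1548197 ,  0.125865  ]), 'tvec': array([-0.03739196,  0.55121029,  1.15546801])}
wrist {'fx': 309.70691628693146, 'fy': 309.70691628693146, 'cx': 322.25869337906636, 'cy': 200.15842246534567, 'rvec': array([-2.26802214, -1.81099679, -0.26146433]), 'tvec': array([-0.57404454, -0.03619346,  0.38028702])}
0.15 [0.12741818 0.56024823 0.21758312] [-2.02117566e-04  1.11667445e-01  9.93745397e-01 -6.52689446e-04]
```

View pics/side0.png

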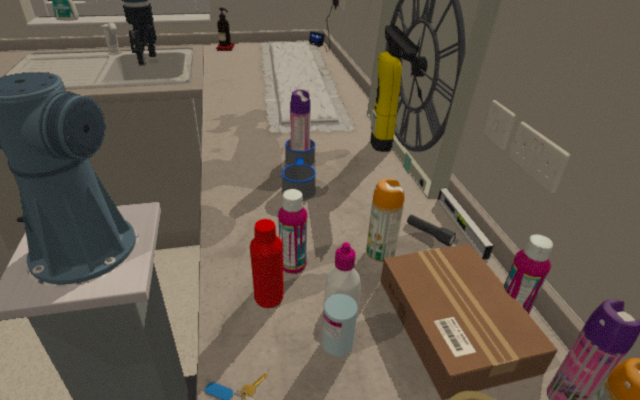

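View pics/top0.png

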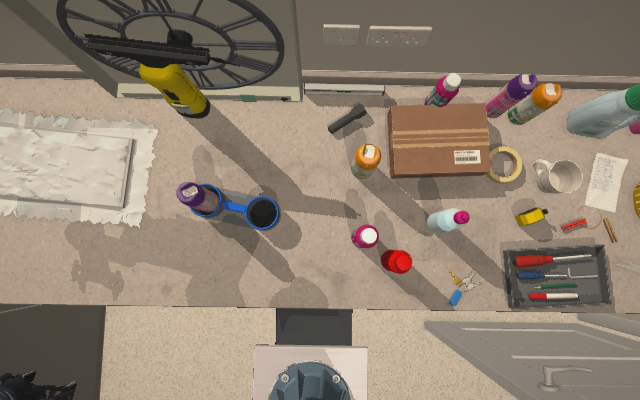

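View pics/wrist0.png

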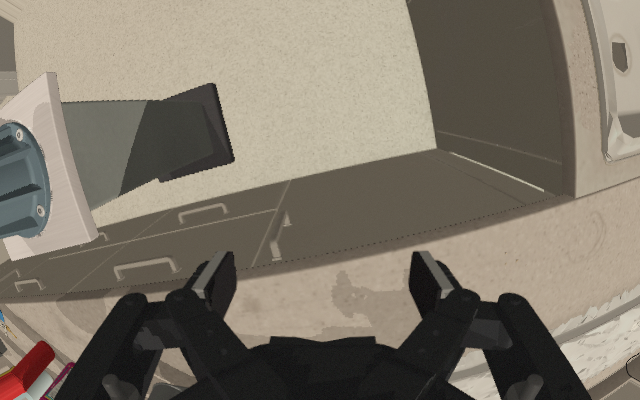

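The side and top views show the bottle's white cap at about side (291,198) and top (368,236). The empty blue-rimmed pocket is at side (298,178) and top (262,213), the purple can is to its left, and the red decoy is at top (397,262). The polish can is at top (368,155) and the clear bottle at top (445,220). The wrist view shows none of the targets yet.

```bash
cat > h.py <<'E'
import numpy as np, cv2
from plant import r, imaging
from scipy.optimize import least_squares
P={n:imaging.camera_params(n) for n in("side","top")}
def K(p): return np.array([[p["fx"],0,p["cx"]],[0,p["fy"],p["cy"]],[0,0,1]])
def proj(n,X): p=P[n]; return cv2.projectPoints(np.float64(X).reshape(-1,1,3),p["rvec"],p["tvec"],K(p),None)[0][:,0]
def plane(n,uv,z):
    p=P[n]; R=cv2.Rodrigues(p["rvec"])[0]; c=-R.T@p["tvec"]
    d=R.T@np.linalg.inv(K(p))@np.array([*uv,1.]); return c+d*(z-c[2])/d[2]
def ring(c,z,rad): a=np.linspace(0,2*np.pi,60); return np.c_[c[0]+rad*np.cos(a),c[1]+rad*np.sin(a),z+0*a]
def overlay(n,im,rings):
    im=cv2.resize(im,None,fx=4,fy=4,interpolation=cv2.INTER_CUBIC)
    for c,z,rad,col in rings:
        cv2.polylines(im,[np.int32(proj(n,ring(c,z,rad))*4+1.5)],True,col,1)
    return im
E
python3 - <<'E'
from h import *
T=cv2.imread("pics/top0.png");S=cv2.imread("pics/side0.png")
b=plane("top",(368.5,236),.19);print("cap top",b,plane("side",(291.5,197),.19))
p=plane("top",(262.5,213),.06);print("pocket",p,plane("side",(298.5,176),.06))
print("can",plane("top",(190,194),.223),"polish",plane("top",(369,152),.189),"clear",plane("top",(461,218),.243),"red",plane("top",(402,262),.19))
def seg(n,im,m,box):
    x0,y0,x1,y1=box; k=np.zeros(m.shape,bool);k[y0:y1,x0:x1]=1
    ys,xs=np.nonzero(m&k); return (xs.mean(),ys.mean(),xs.min(),xs.max(),ys.min(),ys.max(),len(xs))
def hsv(i): return cv2.cvtColor(i,cv2.COLOR_BGR2HSV).astype(int)
h=hsv(T);m=(h[...,0]>100)&(h[...,0]<125)&(h[...,1]>150)&(h[...,2]>60);print(seg("top",T,m,(245,190,290,235)))
h=hsv(T);m=(h[...,1]<50)&(h[...,2]>200);print(seg("top",T,m,(350,220,390,255)))
rings=[(b,.19,.0195,(0,255,0)),(b,.0,.03,(0,255,0)),(p,.06,.045,(0,255,255)),(p,.06,.041,(0,255,255))]
a=overlay("top",T,rings)[180*4:260*4,240*4:390*4];c=overlay("side",S,rings)[155*4:285*4,250*4:350*4]
H=max(a.shape[0],c.shape[0]);o=np.zeros((H,a.shape[1]+c.shape[1],3),np.uint8);o[:a.shape[0],:a.shape[1]]=a;o[:c.shape[0],a.shape[1]:]=c
o=cv2.resize(o,None,fx=.8,fy=.8,interpolation=cv2.INTER_AREA);cv2.imwrite("pics/ov.png",o);print(o.shape)
E
```

```text
cap top [ 0.45548194 -0.13697927  0.19      ] [ 0.45443501 -0.14737439  0.19      ]
pocket [0.5170616 0.1384027 0.06     ] [0.51617493 0.12657028 0.06      ]
can [0.54637326 0.28825488 0.223     ] polish [ 0.66283455 -0.13735562  0.189     ] clear [ 0.49901224 -0.34451792  0.243     ] red [ 0.3943729  -0.21802635  0.19      ]
(np.float64(261.38461538461536), np.float64(212.20710059171597), np.int64(245), np.int64(277), np.int64(196), np.int64(228), 169)
(np.float64(368.73595505617976), np.float64(235.09550561797752), np.int64(361), np.int64(376), np.int64(228), np.int64(242), 178)
(416, 800, 3)
```

View pics/ov.png

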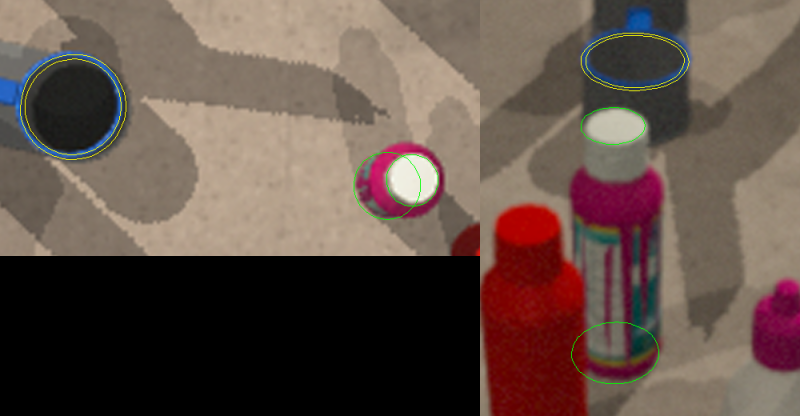

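The overlay rings fit the images to within about 1 px. That puts the bottle at (0.456, -0.137) and the pocket at (0.518, 0.140). Next I move above the bottle, keeping the current yaw and staying higher than the tops.

>>> {"fn": "arm_command", "kwargs": {
  "rows": [
    [-10,-13,-5,0,0,0],
    [-20,-25,-5,0,0,0],
    [-20,-26,-5,0,0,0],
    [-20,-26,-5,0,0,0],
    [-20,-26,-5,0,0,0],
    [-20,-26,-5,0,0,0],
    [-20,-26,-5,0,0,0],
    [-20,-26,-5,0,0,0],
    [-20,-26,-3,0,0,0],
    [-20,-26,0,0,0,0],
    [-20,-26,0,0,0,0],
    [-20,-26,0,0,0,0]
  ],
  "gripper": 100
}}

```text
t: 1.15
tool_pos: [0.2859, 0.2177, 0.2613]
tcp_rot: [0.0, 0.111, 0.994, 0.0]
contact_force: [0.8, 0.2, -0.2]
finger_gap: 0.998
grasp_force: 0.0
```

>>> {"fn": "arm_command", "kwargs": {
  "rows": [
    [-20,-26,0,0,0,0],
    [-20,-26,0,0,0,0],
    [-20,-26,0,0,0,0],
    [-20,-26,0,0,0,0],
    [-20,-26,0,0,0,0],
    [-20,-26,0,0,0,0],
    [-20,-26,0,0,0,0],
    [-20,-26,0,0,0,0],
    [-20,-25,0,0,0,0],
    [-20,-25,0,0,0,0],
    [-10,-14,0,0,0,0],
    [0,0,0,0,0,0]
  ]
}}

```text
t: 2.15
tool_pos: [0.4308, -0.0958, 0.2609]
tcp_rot: [-0.0, 0.113, 0.994, -0.0]
contact_force: [-0.4, 0.4, 0.4]
finger_gap: 1.002
grasp_force: 0.0
```

```bash
cat >> h.py <<'E'
def wproj(p,X):
    R=cv2.Rodrigues(p["rvec"])[0]
    return cv2.fisheye.projectPoints(np.float64(X).reshape(-1,1,3),np.float64(p["rvec"]).reshape(3,1),np.float64(p["tvec"]).reshape(3,1),K(p),np.zeros(4))[0][:,0]
def need(T):
    s=r.state(); from scipy.spatial.transform import Rotation as Ro
    q=s["tcp_rot"]; R=Ro.from_quat([q[1],q[2],q[3],q[0]]).as_matrix()
    print("t",s["t"],"tcp",np.round(s["tool_pos"],4),"shift mm in tool",np.round(R.T@(np.array(T)-s["tool_pos"])*1e3,1),"gap",s["finger_gap"],"gf",s["grasp_force"],"tz",R[:,2].round(4))
E
python3 - <<'E'
from h import *
B=(.456,-.1375)
need((*B,.182-.005))
p=imaging.camera_params("wrist"); im=imaging.get_image("wrist")[:,:,::-1].copy()
for z,rad in((.19,.0195),(.15,.03)): cv2.polylines(im,[np.int32(wproj(p,ring(B,z,rad)))],True,(0,255,0),1)
cv2.imwrite("pics/w1.png",im)
E
```

```text
t 2.15 tcp [ 0.4308 -0.0958  0.2609] shift mm in tool [-33.9 -34.9  83.9] gap 1.0015679964692579 gf 0.0 tz [-5.e-04 -6.e-04 -1.e+00]Traceback (most recent call last):
  File "<stdin>", line 5, in <module>
  File "h.py", line 18, in wproj
    return cv2.fisheye.projectPoints(np.float64(X).reshape(-1,1,3),np.float64(p["rvec"]).reshape(3,1),np.float64(p["tvec"]).reshape(3,1),K(p),np.zeros(4))[0][:,0]
           ~~~~~~~~~~~~~~~~~~~~~~~~~^^^^^^^^^^^^^^^^^^^^^^^^^^^^^^^^^^^^^^^^^^^^^^^^^^^^^^^^^^^^^^^^^^^^^^^^^^^^^^^^^^^^^^^^^^^^^^^^^^^^^^^^^^^^^^^^^^^^^^
cv2.error: OpenCV(4.12.0) /io/opencv/modules/calib3d/src/fisheye.cpp:83: error: (-215:Assertion failed) _tvec.getMat().isContinuous() && _rvec.getMat().isContinuous() in function 'projectPoints'
```

>>> {"fn": "arm_command", "kwargs": {
  "rows": [
    [-10,-10,0,0,0,0],
    [-14,-15,0,0,0,0],
    [-10,-10,0,0,0,0],
    [0,0,0,0,0,0],
    [0,0,0,0,0,0]
  ]
}}

```text
t: 2.62
tool_pos: [0.4551, -0.1335, 0.261]
tcp_rot: [-0.0, 0.112, 0.994, 0.0]
contact_force: [-0.4, 0.2, -0.6]
finger_gap: 1.001
grasp_force: 0.0
```

```bash
sed -i 's/np.float64(p\["\(.vec\)"\]).reshape(3,1)/np.array(p["\1"],dtype=float).reshape(1,3).copy()/g' h.py
python3 - <<'E'
from h import *
B=(.456,-.1375)
need((*B,.182-.005))
p=imaging.camera_params("wrist"); im=imaging.get_image("wrist")[:,:,::-1].copy()
cv2.imwrite("pics/w1raw.png",im)
for z,rad in((.19,.0195),(.15,.03)): cv2.polylines(im,[np.int32(wproj(p,ring(B,z,rad)))],True,(0,255,0),1)
cv2.imwrite("pics/w1.png",im)
E
```

```text
t 2.6167 tcp [ 0.4551 -0.1335  0.261 ] shift mm in tool [-1.9 -3.8 84. ] gap 1.0009776682645886 gf 0.0 tz [-9.e-04  1.e-03 -1.e+00]
```

View pics/w1.png

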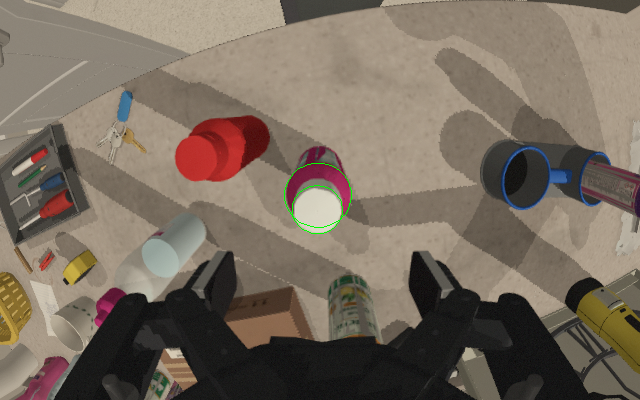

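The cap at (318,207) sits on the projected ring, so the estimate holds. The pocket is at (525,177). I descend and grip the cap.

>>> {"fn": "arm_command", "kwargs": {
  "rows": [
    [-2,-4,10,0,0,0],
    [0,0,14,0,0,0],
    [0,0,16,0,0,0],
    [0,0,16,0,0,0],
    [0,0,12,0,0,0],
    [0,0,8,0,0,0],
    [0,0,5,0,0,0],
    [0,0,0,0,0,0],
    [0,0,0,0,0,0]
  ]
}}

```text
t: 3.42
tool_pos: [0.4567, -0.1386, 0.1805]
tcp_rot: [0.0, 0.112, 0.994, -0.0]
contact_force: [-0.5, -0.3, 1.0]
finger_gap: 0.999
grasp_force: 0.0
```

>>> {"fn": "arm_command", "kwargs": {
  "rows": [
    [0,0,0,0,0,0],
    [0,0,0,0,0,0],
    [0,0,0,0,0,0],
    [0,0,0,0,0,0],
    [0,0,0,0,0,0],
    [0,0,0,0,0,0],
    [0,0,0,0,0,0],
    [0,0,0,0,0,0],
    [0,0,0,0,0,0],
    [0,0,0,0,0,0]
  ],
  "gripper": 30
}}

```text
t: 4.25
tool_pos: [0.4566, -0.1388, 0.1803]
tcp_rot: [-0.0, 0.112, 0.994, 0.0]
contact_force: [0.7, 0.2, 0.6]
finger_gap: 0.302
grasp_force: 0.0
```

The opening went to 0.30, past the 0.46 expected for the cap, with no grip force. I need to see why.

```bash
python3 - <<'E'
from h import *
s=r.state();print(s["finger_gap"],s["grasp_force"],s["tool_pos"])
w=imaging.get_image("wrist")[:,:,::-1];S=imaging.get_image("side")[:,:,::-1]
o=np.hstack([cv2.resize(w[100:400,160:480],None,fx=1.25,fy=1.25),cv2.resize(S[60:300,200:440],(375,375))])
cv2.imwrite("pics/g1.png",o)
E
```

```text
0.3024395419685968 0.0 [ 0.4565716  -0.13876207  0.18026738]
```

View pics/g1.png

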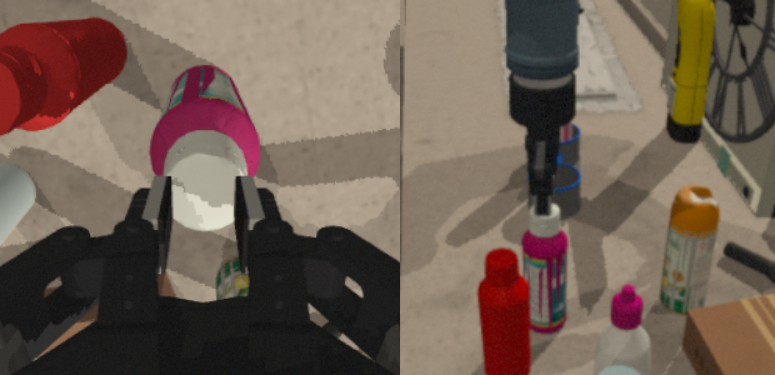

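```bash
python3 - <<'E'
from h import *
from scipy.spatial.transform import Rotation as Ro
s=r.state();q=s["tcp_rot"];R=Ro.from_quat([q[1],q[2],q[3],q[0]]).as_matrix();t=np.array(s["tool_pos"])
p=imaging.camera_params("wrist");Rc=cv2.Rodrigues(p["rvec"])[0];c=-Rc.T@p["tvec"]
print("cam world",c,"in tool",R.T@(c-t),"axis in tool",R.T@Rc[2])
for z in(.014,-.005):
  X=np.array([t+R@np.array([0,y,z]) for y in(-.013,0,.013)]);print(z,"wrist",wproj(p,X).round(0).tolist(),"side",proj("side",X).round(0).tolist(),"top",proj("top",X).round(0).tolist())
im=imaging.get_image("top")[:,:,::-1];S=imaging.get_image("side")[:,:,::-1];W=imaging.get_image("wrist")[:,:,::-1]
f=lambda i,a,b,w,h,k:cv2.resize(i[b:b+h,a:a+w],(w*k,h*k),interpolation=cv2.INTER_CUBIC)
a=f(S,262,150,65,75,6);b=f(W,262,220,120,150,3)
o=np.zeros((450,800,3),np.uint8);o[:450,:390]=a;o[:450,400:760]=b
cv2.imwrite("pics/g2.png",o)
E
```

```text
cam world [ 0.38441981 -0.12219467  0.33624262] in tool [ 7.40299465e-02  1.40628212e-04 -1.55958814e-01] axis in tool [-2.85925098e-01 -6.37851036e-04  9.58251758e-01]
0.014 wrist [[300.0, 238.0], [322.0, 238.0], [344.0, 238.0]] side [[292.0, 208.0], [292.0, 204.0], [292.0, 200.0]] top [[373.0, 237.0], [368.0, 236.0], [363.0, 235.0]]
-0.005 wrist [[298.0, 251.0], [322.0, 252.0], [346.0, 251.0]] side [[291.0, 200.0], [292.0, 196.0], [292.0, 193.0]] top [[374.0, 237.0], [369.0, 236.0], [364.0, 234.0]]
```

View pics/g2.png

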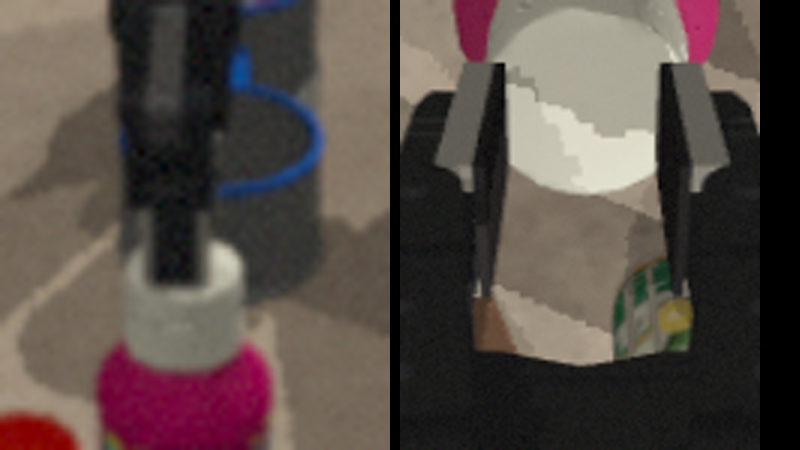

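The side view shows the near fingertip ending at about (292,197), level with the top of the cap. With the tips 14 mm ahead of the TCP it should appear near row 208. The wrist view agrees: the tips sit about 25 mm higher than predicted, so the jaws closed just above the cap. I'll check the tip constant, reopen and go lower.

```bash
python3 -c "
from plant import r
print(r.tcp_to_tips)"
```

```text
0.014
```

>>> {"fn": "arm_command", "kwargs": {
  "rows": [
    [0,0,0,0,0,0],
    [0,0,0,0,0,0],
    [0,0,0,0,0,0],
    [0,0,0,0,0,0],
    [0,0,0,0,0,0],
    [0,0,0,0,0,0]
  ],
  "gripper": 85
}}

```text
t: 5.0
tool_pos: [0.4565, -0.1387, 0.1803]
tcp_rot: [-0.0, 0.112, 0.994, 0.0]
contact_force: [-0.0, -0.5, -0.2]
finger_gap: 0.845
grasp_force: 0.0
```

>>> {"fn": "arm_command", "kwargs": {
  "rows": [
    [0,0,5,0,0,0],
    [0,0,6,0,0,0],
    [0,0,6,0,0,0],
    [0,0,5,0,0,0],
    [0,0,0,0,0,0],
    [0,0,0,0,0,0]
  ]
}}

```text
t: 5.5
tool_pos: [0.4562, -0.1386, 0.1576]
tcp_rot: [-0.001, 0.112, 0.994, 0.0]
contact_force: [-0.6, -1.3, 0.1]
finger_gap: 0.852
grasp_force: 0.0
```

>>> {"fn": "arm_command", "kwargs": {
  "rows": [
    [0,0,0,0,0,0],
    [0,0,0,0,0,0],
    [0,0,0,0,0,0],
    [0,0,0,0,0,0],
    [0,0,0,0,0,0],
    [0,0,0,0,0,0],
    [0,0,0,0,0,0],
    [0,0,0,0,0,0],
    [0,0,0,0,0,0]
  ],
  "gripper": 25
}}

```text
t: 6.25
tool_pos: [0.4571, -0.139, 0.159]
tcp_rot: [0.001, 0.112, 0.994, -0.0]
contact_force: [-0.5, 1.7, 6.7]
finger_gap: 0.429
grasp_force: 60.4
```

It grips the cap with 60 N at opening 0.43. I lift it slowly straight up.

>>> {"fn": "arm_command", "kwargs": {
  "rows": [
    [0,0,-3,0,0,0],
    [0,0,-6,0,0,0],
    [0,0,-9,0,0,0],
    [0,0,-10,0,0,0],
    [0,0,-10,0,0,0],
    [0,0,-10,0,0,0],
    [0,0,-10,0,0,0],
    [0,0,-10,0,0,0],
    [0,0,-10,0,0,0],
    [0,0,-7,0,0,0],
    [0,0,-4,0,0,0],
    [0,0,0,0,0,0]
  ]
}}

```text
t: 7.25
tool_pos: [0.4571, -0.1391, 0.2485]
tcp_rot: [0.001, 0.112, 0.994, -0.0]
contact_force: [0.3, -0.5, -3.9]
finger_gap: 0.431
grasp_force: 60.4
```

```bash
python3 - <<'E'
from h import *
need((.518,.1405,.25))
p=imaging.camera_params("wrist");W=imaging.get_image("wrist")[:,:,::-1].copy();S=imaging.get_image("side")[:,:,::-1].copy()
C=(.518,.1405)
for z,rad in((.06,.045),(.06,.041)): cv2.polylines(W,[np.int32(wproj(p,ring(C,z,rad))*8)],True,(0,255,255),1,0,3);cv2.polylines(S,[np.int32(proj("side",ring(C,z,rad))*8)],True,(0,255,255),1,0,3)
o=np.hstack([cv2.resize(W[100:400,240:600],None,fx=1.2,fy=1.2),cv2.resize(S[80:300,210:410],(327,360))]);cv2.imwrite("pics/l1.png",o)
E
```

```text
t 7.25 tcp [ 0.4571 -0.1391  0.2485] shift mm in tool [  2.6 286.1  -1.7] gap 0.43055804974162526 gf 60.44780731201172 tz [ 0.0016 -0.001  -1.    ]
```

View pics/l1.png

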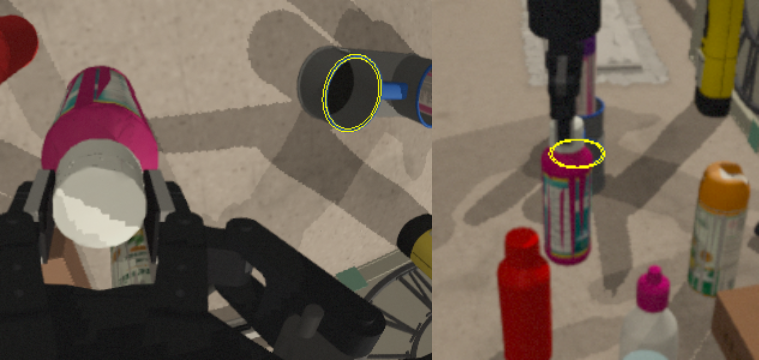

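The bottle hangs upright with 3.9 N of load, and the projected pocket ring covers the blue rim. I carry it over the pocket.

>>> {"fn": "arm_command", "kwargs": {
  "rows": [
    [0,6,0,0,0,0],
    [0,14,0,0,0,0],
    [1,22,0,0,0,0],
    [1,27,0,0,0,0],
    [1,29,0,0,0,0],
    [0,29,0,0,0,0],
    [0,29,0,0,0,0],
    [0,29,0,0,0,0],
    [0,28,0,0,0,0],
    [0,25,0,0,0,0],
    [0,20,0,0,0,0],
    [0,14,0,0,0,0]
  ]
}}

```text
t: 8.35
tool_pos: [0.5135, 0.1297, 0.2463]
tcp_rot: [-0.001, 0.111, 0.994, 0.0]
contact_force: [-0.2, -0.1, -3.6]
finger_gap: 0.43
grasp_force: 60.8
```

>>> {"fn": "arm_command", "kwargs": {
  "rows": [
    [0,9,0,0,0,0],
    [0,5,0,0,0,0],
    [0,0,0,0,0,0],
    [0,0,0,0,0,0],
    [0,0,0,0,0,0]
  ]
}}

```text
t: 8.77
tool_pos: [0.517, 0.14, 0.2471]
tcp_rot: [-0.0, 0.112, 0.994, -0.0]
contact_force: [1.1, 0.6, -4.0]
finger_gap: 0.43
grasp_force: 60.8
```

```bash
python3 - <<'E'
from h import *
need((.518,.1405,.166))
p=imaging.camera_params("wrist");W=imaging.get_image("wrist")[:,:,::-1].copy();S=imaging.get_image("side")[:,:,::-1].copy()
C=(.518,.1405)
for c,z,rad,col in((C,.06,.041,(0,255,255)),(r.state()["tool_pos"],.09,.03,(0,255,0))): cv2.polylines(W,[np.int32(wproj(p,ring(c,z,rad))*8)],True,col,1,0,3);cv2.polylines(S,[np.int32(proj("side",ring(c,z,rad))*8)],True,col,1,0,3)
o=np.hstack([cv2.resize(W[60:360,160:480],None,fx=1.4,fy=1.4),cv2.resize(S[60:240,235:370],(315,420))]);cv2.imwrite("pics/p1.png",o)
E
```

```text
t 8.7667 tcp [0.517  0.14   0.2471] shift mm in tool [-0.9  0.8 81.1] gap 0.43018501290506406 gf 60.84731340408325 tz [-4.e-04 -4.e-04 -1.e+00]
```

View pics/p1.png

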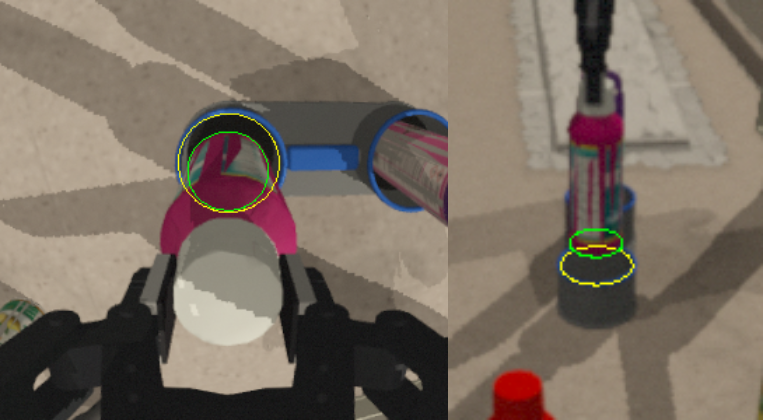

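The bottle's underside (green ring) lies inside the pocket opening (yellow ring on the blue rim at about (230,162)). I lower it, slowing near the floor.

>>> {"fn": "arm_command", "kwargs": {
  "rows": [
    [-1,1,4,0,0,0],
    [0,0,8,0,0,0],
    [0,0,10,0,0,0],
    [0,0,10,0,0,0],
    [0,0,10,0,0,0],
    [0,0,10,0,0,0],
    [0,0,9,0,0,0],
    [0,0,7,0,0,0],
    [0,0,5,0,0,0],
    [0,0,3,0,0,0],
    [0,0,1,0,0,0],
    [0,0,0,0,0,0]
  ]
}}

```text
t: 9.87
tool_pos: [0.5184, 0.1415, 0.1703]
tcp_rot: [0.0, 0.112, 0.994, 0.0]
contact_force: [-0.2, 0.3, -3.9]
finger_gap: 0.429
grasp_force: 60.9
```

>>> {"fn": "arm_command", "kwargs": {
  "rows": [
    [0,0,1,0,0,0],
    [0,0,1,0,0,0],
    [0,0,0,0,0,0],
    [0,0,0,0,0,0]
  ]
}}

```text
t: 10.2
tool_pos: [0.5184, 0.1415, 0.1685]
tcp_rot: [0.0, 0.112, 0.994, 0.0]
contact_force: [-0.3, -0.3, -3.2]
finger_gap: 0.43
grasp_force: 60.9
```

>>> {"fn": "arm_command", "kwargs": {
  "rows": [
    [0,0,1,0,0,0],
    [0,0,1,0,0,0],
    [0,0,0.5,0,0,0],
    [0,0,0,0,0,0],
    [0,0,0,0,0,0]
  ]
}}

```text
t: 10.62
tool_pos: [0.5183, 0.1415, 0.1657]
tcp_rot: [-0.0, 0.112, 0.994, -0.0]
contact_force: [-0.1, -0.5, -4.3]
finger_gap: 0.429
grasp_force: 60.9
```

>>> {"fn": "arm_command", "kwargs": {
  "rows": [
    [0,0,0.7,0,0,0],
    [0,0,0.7,0,0,0],
    [0,0,0,0,0,0],
    [0,0,0,0,0,0]
  ]
}}

```text
t: 10.95
tool_pos: [0.5188, 0.1416, 0.1651]
tcp_rot: [0.001, 0.112, 0.994, 0.0]
contact_force: [-0.2, 1.4, 1.3]
finger_gap: 0.429
grasp_force: 61.4
```

The force went from -4 to +1 N, so the underside is on the pocket floor. I release and retreat straight up.

>>> {"fn": "arm_command", "kwargs": {
  "rows": [
    [0,0,0,0,0,0],
    [0,0,0,0,0,0],
    [0,0,0,0,0,0],
    [0,0,0,0,0,0],
    [0,0,0,0,0,0],
    [0,0,0,0,0,0],
    [0,0,0,0,0,0]
  ],
  "gripper": 85
}}

```text
t: 11.53
tool_pos: [0.5183, 0.1415, 0.1644]
tcp_rot: [-0.0, 0.112, 0.994, -0.0]
contact_force: [-0.6, -0.8, -0.4]
finger_gap: 0.855
grasp_force: 0.0
```

>>> {"fn": "arm_command", "kwargs": {
  "rows": [
    [0,0,-4,0,0,0],
    [0,0,-8,0,0,0],
    [0,0,-12,0,0,0],
    [0,0,-15,0,0,0],
    [0,0,-15,0,0,0],
    [0,0,-15,0,0,0],
    [0,0,-15,0,0,0],
    [0,0,-12,0,0,0],
    [0,0,-6,0,0,0],
    [0,0,0,0,0,0],
    [0,0,0,0,0,0],
    [0,0,0,0,0,0]
  ]
}}

```text
t: 12.53
tool_pos: [0.5178, 0.1415, 0.2655]
tcp_rot: [-0.001, 0.112, 0.994, -0.0]
contact_force: [-0.5, -0.2, 0.3]
finger_gap: 0.847
grasp_force: 0.0
```

```bash
python3 - <<'E'
from h import *
need((.518,.1405,.166))
p=imaging.camera_params("wrist");W=imaging.get_image("wrist")[:,:,::-1].copy();S=imaging.get_image("side")[:,:,::-1].copy()
for z,rad in((.196,.0195),(.06,.041)):
  cv2.polylines(W,[np.int32(wproj(p,ring((.5185,.1415),z,rad))*8)],True,(0,255,255),1,0,3);cv2.polylines(S,[np.int32(proj("side",ring((.5185,.1415),z,rad))*8)],True,(0,255,255),1,0,3)
o=np.hstack([cv2.resize(W[80:380,160:560],None,fx=1.0,fy=1.0),cv2.resize(S[60:360,230:430],(300,450))[:300]]) if 0 else np.hstack([W[80:380,160:560],S[60:360,230:430]])
cv2.imwrite("pics/e1.png",o)
E
```

```text
t 12.5333 tcp [0.5178 0.1415 0.2655] shift mm in tool [-0.6 -0.9 99.5] gap 0.8466359545932739 gf 0.0 tz [-1.6e-03 -1.0e-04 -1.0e+00]
```

View pics/e1.png

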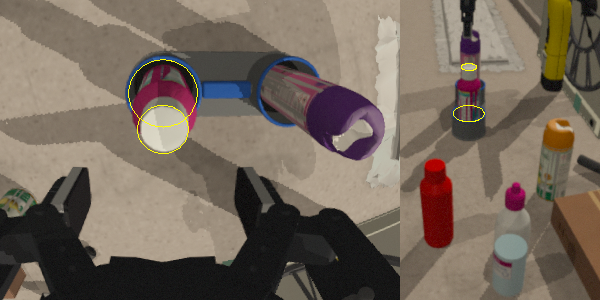

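The bottle stands in the pocket: the cap at (163,129) fits the ring expected for an upright bottle on the pocket floor. The purple can is in its own pocket, the clear bottle and orange-capped can have not moved, and the gripper is clear above. I hand the job in.

```bash
python3 -c "
from plant import r
print(r.finish_job())"
```

```text
the job is handed in; nothing more can be done
None
```

The magenta bottle stands upright in the empty rack pocket, with the can, clear bottle and orange-capped can left where they were; I handed the job in at about 12.5 s, and no verdict was returned.

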